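# Load the spice grinder

### The arm

A 7-joint arm with a two-finger parallel gripper is mounted at the origin on the work surface. World frame = base frame: x ahead of the robot, y to its left, z up, the work surface at z = 0. Lengths are in mm, angles in rad, forces in N, time in s.
With the tool pointing down it reaches from about 425 to 875 mm from the base axis. Payload 8.4 kg.
Tool frame: the origin (TCP) lies at the very end of the fingers, on their centre line; the grasp point (between the pads) lies 19 mm behind it; z points along the fingers, y is the line along which they close (so a half turn about z gives the same grasp; the last joint's range is limited). The gripper opens to 87 mm and grips with 3 to 60 N. Pads are 19 mm wide; open, the fingers measure 117 mm over their backs; the gripper's body (75 mm by 190 mm) begins 51 mm behind the grasp point.
Start: joints at [-1.278, 0.333, 0.04, 1.465, -0.013, 1.343, -0.059], TCP at [248.203, 600.715, 222.546] pointing down, gripper open.
Joint ranges: [-2.58, 2.58], [-0.38, 2.09], [-1.3, 1.39], [0.25, 2.4], [-1.5, 4.64], [0.08, 2.09], [-2.65, 2.65]. Speed limits (rad/s): [2.22, 2.22, 2.79, 2.79, 3.14, 3.14, 3.14].

### API

Orientations are given as a rotation vector (axis times angle).
In Python, from plant import robot, optics gives the robot as it stands.
- The arm moves only by the tool arm_command, never from a script. Its argument "moves" is a list of rows, each a list of 7 numbers: the shift along the tool's x, y, z in units of 20 mm (1.0 is 20 mm), then the turn, a rotation vector about the tool's x, y, z in units of pi rad (1.0 is pi rad), then the finger opening in mm, from 0 to 87. A call has 1 to 12 rows; each row shifts and turns the commanded pose from where the row before left it, along the tool's axes as they then stand; what a row does not reach is not made up. A row lasts 1/10 s, in which the tool goes at most 50 mm and 8.59 degrees, less where a joint would pass 70% of its speed; a pose out of reach is approached as far as the arm can. A call with a number of a shift or a turn outside -1 to 1 is refused whole. A call with a gripper value outside its range is refused whole. The fingers move at their own pace and stop on an object; the grip force is fixed at half the most. Time passes only in rows, so rows that do not move let the fingers close. It gives the time, the measured TCP pose, the force, the opening and the grip force at its end, in the units of the state.
- robot.observe(): the state, without advancing time (a new reading comes with each control period).
- optics.snapshot(name): name is "scene" or "top" or "wrist"; returns (picture, depth): 420x560x3 uint8, red, green, blue; 420x560 float32, mm along the optical axis (not along the pixel's ray), 0 where there is no reading.
- optics.camera_params(name): a dict with "fx", "fy", "cx", "cy" (pixels), "k1" (the pictures are not rectified: a ray, as slopes to the right and down, at radius r is drawn at 1 + k1 r^2 times it, then the intrinsics apply), "pose" (4x4, takes a point from camera to world coordinates); the wrist camera has in their place "tool_from_camera" (4x4, takes a point from camera to tool coordinates, whose origin is the TCP and whose axes are the flange's). Camera axes: x right, y up, looking along -z (the intrinsics and any distortion apply to the point x, -y, -z); pixel columns grow to the right and rows downward; lengths in mm; the calibration is good to about 2 mm. A picture is of the moment at which its call begins: read the wrist's pose just before it. camera_params takes no time and is no camera call.
- robot.hand_in(): hands the job in; it is judged then, once.
Trained networks look in the newest picture that a camera, given by its name, has taken for a name from the list of things; names that differ only in an ending like _2 or _b are one class to them, and where a whole thing is asked for, a point or a joint stands for the part that bears it (a point fixed in the world has none). Each returns a list of dicts, best first, with "p" (0 to 1); they miss things now and then, are a little off and sometimes report something else, mostly with a low value. They report only what shows in the picture. A call takes as long as a camera call. They do not tell look-alikes from the thing itself.
- optics.cut_out(camera, label): "mask" (420x560 bool, what is visible of it) and "bbox" ([left, top, width, height] in pixels, round what is visible of it).
- optics.spot_point(camera, label): "at" ([row, column] in pixels: a listed point, or the origin of a listed thing).
The state is a dict: "time": time; "joint_positions": joint angles; "joint_velocities": joint speeds; "tau": joint torques, N m; "tcp_pos": TCP position; "ee_rot": TCP orientation; "wrist_force": force on the tool from outside, world axes, zero at the start; "ft_torque": the same for the moment, N m; "finger_gap": finger opening in mm; "gripper_force": force on a finger pad.
Only numpy, scipy, OpenCV 4.12 (cv2) and the standard library are available. Lean on these libraries where they do the work, as an engineer would, in place of code of your own. Each camera call takes 0.05 s, during which the arm holds its last target. There are 200 camera calls.

### The job

Lift the spice grinder's lid right back until it rests on its stop and leave it there. Then take the orange-topped steel canister out of its bamboo caddy, stand it upright on the tiles clear of the caddy and let go so that you can take it again by its other two sides, and lower it gently onto the two brass pegs in the grinder's well until it sits fully home. Leave the tins, pepper mill, pestle and spoon rest where they are.

Things in the scene. Friction and masses are not known exactly. Their poses are not given: they have to be found in the camera images.
- grinder: green spice grinder fixed to the tiles, 150 (x) x 166 (y) mm. Origin: centre of its underside; x points from its front (dial side) to its back, z up. Behind its 12 mm front wall is the well, 52 (x) x 150 (y) mm inside, floor 15 mm above the tiles; behind the well all is solid motor housing. Front wall, 8 mm side walls and housing end 100 mm above the tiles.
- well (a point): point on the well's floor midway between the two brass pegs, 37 mm in front of the grinder's origin, 15 mm above the tiles; axes as the grinder's. Pegs: 8 mm thick, 11 mm tall, pointed tops, at 16 mm either side of this point along y.
- lid (a joint): steel lid's hinge angle: 0 shut, grows as the front edge is lifted, 1.8 rad when it rests on its stop, leaning back past upright. The hinge is stiff: the lid stays at any angle (about 2 to 4 N at the knob moves it).
- lid_hinge (a point): point on the hinge axis (along the grinder's y) at the middle of the grinder's rear top edge, 75 mm behind the grinder's origin, 102 mm above the tiles. The lid is 152 mm long from this axis, 166 mm wide, 8 mm thick, this axis in the plane of its underside.
- lid_knob (a point): centre of the black crossbar on the lid's front edge: a round bar 16 mm thick and 26 mm long along the grinder's y, on a 10 mm stem; with the lid shut 142 mm in front of the hinge axis, 36 mm above it and 28 mm above the lid's upper face. Turns with the lid.
- caddy: bamboo caddy fixed to the tiles: a base 80 (x) x 84 (y) x 6 mm with two upright sides 8 mm thick, 64 mm long (x), their tops 88 mm above the tiles, 64 mm apart inside (y); open towards +x, -x and above. Origin: centre of its underside.
- canister: closed steel canister, orange snap lid, 44 (x) x 58 (y) x 85 mm tall, about 0.25 kg. Origin: centre of its underside. Underneath are two sockets 13 mm square, 13 mm deep, 16 mm either side of the origin along y; either way round fits. It starts in the caddy, axes as the caddy's, where only its faces 44 mm apart (x) can be gripped; in the well only those 58 mm apart (y) can.
- mill: red acrylic pepper mill, 58 mm thick, 192 mm tall, standing; origin at the centre of its underside
- pestle: marble pestle standing on its thick end, 48 mm thick, 132 mm tall; origin at the centre of its underside
- spoon_rest: blue ceramic spoon rest, 110 mm across, 18 mm high; origin at the centre of its underside
- tin0: round stainless steel tin with snap lid, 67 mm across, 52 mm high, standing; origin at the centre of its underside; to be left alone
- tin1: round stainless steel tin with snap lid, 67 mm across, 52 mm high, standing; origin at the centre of its underside; to be left alone
- tin2: round stainless steel tin with snap lid, 67 mm across, 52 mm high, standing; origin at the centre of its underside; to be left alone
Things that resemble listed ones, but are neither listed nor needed, are in the scene too. What is shaped like the canister but purple or red is not meant.

How it is judged (in metres and radians):
On the way, in this order (a step that is already met when the one before it is completed fails the run):
1. the lid is open and rests on its stop (within 0.07 rad) (value of joint lid above 1.73 rad), for 0.2 s.
2. the canister stands upright and released on the tiles, clear of the caddy (height (world z) of canister between -0.003 and 0.003 m and angle between canister's own z axis and vertical below 0.06 rad and contact force between the fingers and canister below 0.05 N and horizontal distance between canister and caddy above 0.06 m), for 0.2 s.
At the end, for the whole second after the job is handed in: The lid still rests on its stop (within 0.07 rad) and the canister stands upright on the well's floor over both pegs (within 3 mm of the floor, 5 mm of the middle and 0.12 rad of the grinder's y axis), released and at rest (value of joint lid above 1.73 rad and angle between canister's own z axis and vertical below 0.06 rad and contact force between the fingers and canister below 0.05 N and horizontal distance between canister and well below 0.005 m and z of canister in the frame of well below 0.003 m and angle between the y axis of canister and the y axis of grinder, either way round below 0.12 rad and linear speed of canister below 0.02 m/s); the robot touches nothing.
It fails at once if a bystander (tin, mill, pestle, spoon rest) is moved by more than 30 mm (distance of any of tin0, tin1, tin2, mill, pestle, spoon_rest from where it was at the start of the episode above 0.03 m).
It fails at once if the canister is dropped into the well (faster than 0.4 m/s within its last 30 mm) (linear speed of canister above 0.4 m/s and z of canister in the frame of well below 0.03 m and horizontal distance between canister and well below 0.02 m).
It fails at once if the canister is tipped over (angle between canister's own z axis and vertical above 0.8 rad).
It also fails if it takes over 72 s, if anything falls off the work surface, if the arm or the gripper's body presses on something with over 40 N, if the wrist force passes 120 N, or if a joint passes its speed limit or range.

## Working session

There is one attempt and no reset: what is moved stays moved. The work goes in short steps, Python scripts to look and compute and a tool call to move; the robot and the scene stay as the last step left them, time stands still between calls to the robot, and variables do not carry over. Pictures are saved under pics/ and viewed, at most 10 in all, crops included, and the job is handed in when it is done.

Besides the shell and the picture viewer there is one more tool, called after "Emit:" as name(argument=value, ...), one argument or row to a line, values as JSON. arm_command: Moves the arm, as the interface text tells. Its arguments: {"type":"object","properties":{"moves":{"type":"array"}},"required":["moves"]}

```bash
mkdir -p pics
cat > h.py <<'E'
import numpy as np, cv2
from plant import robot, optics
from scipy.spatial.transform import Rotation as R
np.set_printoptions(precision=3,suppress=True)
def pose(cam):
    p=optics.camera_params(cam)
    if 'pose' in p: return p,np.array(p['pose'])
    s=robot.observe(); T=np.eye(4); T[:3,:3]=R.from_rotvec(s['ee_rot']).as_matrix(); T[:3,3]=s['tcp_pos']
    return p,T@np.array(p['tool_from_camera'])
def rays(p,uv):
    uv=np.asarray(uv,float).reshape(-1,1,2)
    K=np.array([[p['fx'],0,p['cx']],[0,p['fy'],p['cy']],[0,0,1]])
    return cv2.undistortPoints(uv,K,np.array([p['k1'],0,0,0,0.])).reshape(-1,2)
def pts(cam,depth,mask=None,P=None):
    p,T=P or pose(cam)
    m=(depth>0) if mask is None else mask&(depth>0)
    v,u=np.nonzero(m); r=rays(p,np.c_[u,v]); d=depth[v,u]
    c=np.c_[r[:,0]*d,-r[:,1]*d,-d]
    return c@T[:3,:3].T+T[:3,3],(v,u)
def onplane(cam,uv,z,P=None):
    p,T=P or pose(cam); r=rays(p,uv); d=np.c_[r[:,0],-r[:,1],-np.ones(len(r))]@T[:3,:3].T
    o=T[:3,3]; return o+d*((z-o[2])/d[:,2])[:,None]
def snap(cam,name=None):
    P=pose(cam); a,d=optics.snapshot(cam)
    if name: cv2.imwrite('pics/'+name,a[:,:,::-1])
    return a,d,P
E
python3 - <<'E'
from h import *
s=robot.observe(); print(s)
for c in('scene','top'):
    a,d,P=snap(c,c+'0.png'); np.savez(c+'0.npz',a=a,d=d); print(c,P[1])
    for l in('grinder','canister','caddy','lid_knob','lid_hinge','mill','pestle','spoon_rest','tin0'):
        r=optics.cut_out(c,l) if l not in('lid_knob','lid_hinge') else []
        for x in r[:4]:
            w,_=pts(c,d,x['mask'],P); print(c,l,round(x['p'],2),x['bbox'],np.median(w,0) if len(w) else 0, np.percentile(w,98,axis=0) if len(w) else 0)
        if l in('grinder','canister','lid_knob','lid_hinge','caddy'):
            for x in optics.spot_point(c,l)[:4]: print('   pt',l,round(x['p'],2),x['at'])
a=cv2.imread('pics/scene0.png');b=cv2.imread('pics/top0.png')
E
```

```text
{'time': 0.0, 'joint_positions': array([-1.278,  0.334,  0.04 ,  1.466, -0.013,  1.343, -0.059]), 'joint_velocities': array([ 0.001,  0.   , -0.001,  0.001, -0.002, -0.   ,  0.001]), 'tau': array([  0.001, -65.638,   1.335, -40.379,  -0.06 ,   0.045,   0.   ]), 'tcp_pos': array([248.031, 600.314, 221.681]), 'ee_rot': array([-0.611, -3.081,  0.002]), 'wrist_force': array([-0.178,  0.565, -0.302]), 'ft_torque': array([-0.039,  0.005,  0.015]), 'gripper_force': 0.0, 'finger_gap': 87.04660931069486}
scene [[   0.522   -0.712    0.47  1229.876]
 [   0.853    0.443   -0.276 -394.748]
 [  -0.012    0.545    0.839 1327.845]
 [   0.       0.       0.       1.   ]]
scene grinder 0.59 [174.6, 211.0, 68.2, 71.5] [ 548.459 -232.903  112.384] [ 608.895 -149.743  123.515]
   pt grinder 0.55 [256.9, 214.7]
   pt grinder 0.26 [214.2, 398.1]
scene canister 0.75 [364.8, 153.4, 26.2, 34.8] [552.056 377.974  63.956] [563.574 418.891  89.141]
scene canister 0.73 [334.2, 200.7, 25.7, 26.1] [637.297 201.782  68.917] [658.497 237.012  88.321]
scene canister 0.61 [331.1, 161.7, 21.3, 28.6] [519.285 252.383  8
[... 2224 characters left out ...]
82 [234.4, 216.6]
   pt lid_knob 0.97 [248.2, 376.6]
   pt lid_knob 0.45 [265.7, 151.1]
   pt lid_hinge 0.72 [201.4, 382.2]
top mill 0.79 [304.6, 134.1, 19.2, 32.8] [734.643 -47.013 155.819] [764.73  -24.516 189.7  ]
top pestle 0.6 [392.2, 161.5, 24.1, 18.6] [ 686.667 -310.381   57.543] [ 710.737 -295.888  132.259]
top spoon_rest 0.64 [127.9, 248.7, 35.9, 28.5] [416.095 455.631   9.585] [461.456 501.455  20.836]
top tin0 0.76 [435.5, 261.2, 29.8, 22.0] [ 392.676 -442.406   50.398] [ 421.833 -416.964   57.602]
top tin0 0.76 [169.5, 157.6, 22.9, 22.8] [698.391 350.822  50.953] [730.836 384.239  57.331]
top tin0 0.71 [225.2, 133.3, 26.9, 28.6] [768.823 179.247  50.285] [805.123 211.543  58.751]
```

Run:
```python
from h import *
a=cv2.imread('pics/top0.png'); c=a[120:300,110:430]
cv2.imwrite('pics/t1.png',cv2.resize(c,None,fx=2.5,fy=2.5,interpolation=cv2.INTER_CUBIC))
a=cv2.imread('pics/scene0.png'); c=a[110:310,160:420]
cv2.imwrite('pics/s1.png',cv2.resize(c,None,fx=3,fy=3,interpolation=cv2.INTER_CUBIC))
# grinder lid outline from top: points with z in lid range
z=np.load('top0.npz'); P=pose('top'); w,(v,u)=pts('top',z['d'],None,P)
m=(w[:,2]>95)&(w[:,2]<128)&(w[:,0]>400)&(w[:,0]<680)&(w[:,1]<-110)&(w[:,1]>-340)
print('lid rect',cv2.minAreaRect(w[m,:2].astype(np.float32)),np.median(w[m,2]))
m2=m&(w[:,2]>98)&(w[:,2]<122);n,_,_,_=np.linalg.lstsq(np.c_[w[m2,:2],np.ones(m2.sum())],w[m2,2],rcond=None);print('tilt',n)
k=(w[:,2]>128)&(w[:,2]<165)&(w[:,0]>400)&(w[:,0]<680)&(w[:,1]<-110)&(w[:,1]>-340)
print('knob',k.sum(),w[k])
print('spots knob z138',onplane('top',[[376.6,248.2]],138,P),'hinge z102',onplane('top',[[382.2,201.4]],102,P),'grinder o',onplane('top',[[372.6,230.8]],0,P))
c=(w[:,2]>70)&(w[:,2]<100)&(w[:,0]>440)&(w[:,0]<580)&(w[:,1]>190)&(w[:,1]<320)
print('canister+sides',cv2.minAreaRect(w[c,:2].astype(np.float32)))
a=z['a']; hsv=cv2.cvtColor(a,cv2.COLOR_RGB2HSV)
from collections import Counter
for (cu,cv_) in ((210,232),(218,270),(166,221),(227,190)): print(cu,cv_,hsv[cv_-3:cv_+4,cu-3:cu+4].reshape(-1,3).mean(0))
```

```text
lid rect ((568.9069213867188, -237.34616088867188), (167.08114624023438, 247.77841186523438), 77.56163024902344) 114.86647795036743
tilt [ -0.069   0.013 153.826]
knob 59 [[ 677.65  -317.288  132.182]
 [ 484.315 -154.834  128.219]
 [ 469.236 -204.042  151.006]
 [ 469.51  -207.388  147.016]
 [ 469.742 -210.649  143.674]
 [ 466.512 -201.346  150.489]
 [ 466.339 -203.611  153.563]
 [ 466.669 -207.111  148.531]
 [ 466.406 -209.143  153.046]
 [ 466.519 -212.111  151.512]
 [ 466.726 -215.329  148.459]
 [ 466.252 -216.781  156.376]
 [ 466.535 -220.2    152.108]
 [ 463.286 -200.086  158.613]
 [ 463.446 -203.162  156.235]
 [ 463.439 -205.819  156.643]
 [ 463.67  -209.091  153.096]
 [ 463.473 -211.251  156.677]
 [ 463.669 -214.444  153.706]
 [ 463.546 -216.788  156.051]
 [ 463.577 -219.545  155.818]
 [ 463.754 -222.702  153.182]
 [ 463.764 -225.406  153.3  ]
 [ 460.98  -201.116  151.466]
 [ 460.688 -203.033  156.807]
 [ 461.049 -206.661  150.895]
 [ 460.642 -208.25   158.211]
 [ 460.987 -211.853  152.583]
 [ 460.806 -214.033  155.995]
 [ 460.48  -215.794  161.907]
 [ 460.816 -219.395  156.445]
[... 522 characters left out ...]
-213.769  157.078]
 [ 455.517 -217.073  153.44 ]
 [ 455.376 -219.313  156.379]
 [ 455.289 -221.71   158.302]
 [ 455.687 -225.599  151.289]
 [ 453.991 -212.617  129.338]
 [ 453.003 -212.336  148.673]
 [ 453.036 -215.112  148.391]
 [ 452.874 -217.286  151.837]
 [ 453.041 -220.478  148.985]
 [ 452.614 -221.789  157.538]]
spots knob z138 [[ 455.793 -218.462  138.   ]] hinge z102 [[ 591.941 -242.524  102.   ]] grinder o [[ 516.196 -229.397    0.   ]]
canister+sides ((505.5125732421875, 253.4127655029297), (81.71244812011719, 61.60323715209961), 83.72954559326172)
210 232 [ 11.    206.449 172.571]
218 270 [138.857 182.694 109.755]
166 221 [139.041 143.633 109.245]
227 190 [  4.286 246.816 150.449]
```

View pics/t1.png

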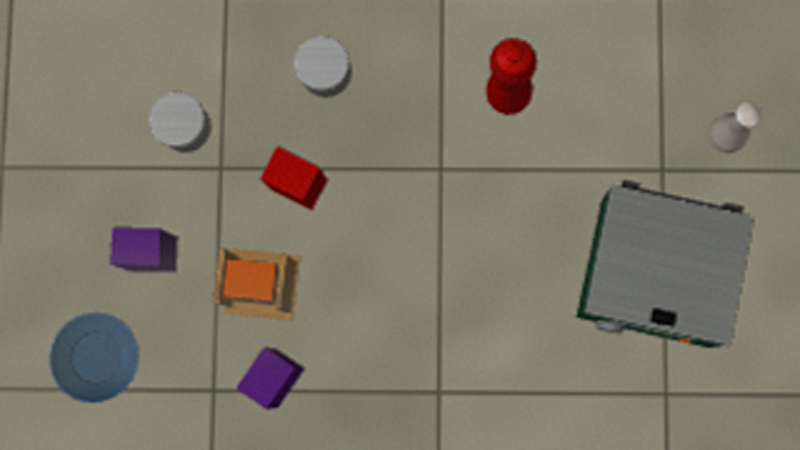

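View pics/s1.png

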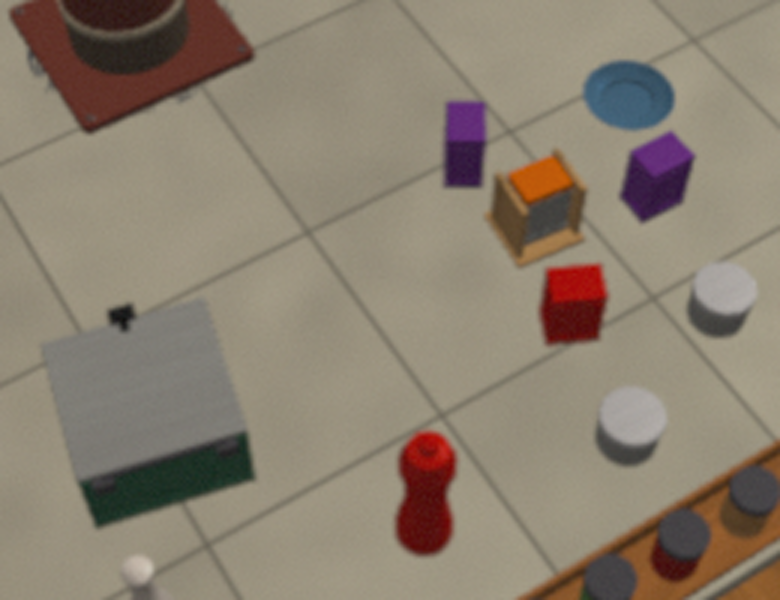

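top0 candidates for the canister are orange in the caddy at (u210,v232), red at (227,191), and purple at (167,220) and (217,271). I choose the orange one in the caddy. The grinder lid is at about (375,225), slightly ajar, with its black knob at (376,247). The spoon rest is at (147,262), the tins at (180,169) and (238,146), the mill at (314,150) and the pestle at (404,170). I'll rise and turn, then look from the wrist on the way.

Emit:
arm_command(
  moves=[
    [0,0,-0.4,0,0,0.0444,87],
    [0,0,-0.4,0,0,0.0444,87],
    [0,0,-0.4,0,0,0.0444,87],
    [0,0,-0.4,0,0,0.0444,87],
    [0,0,-0.4,0,0,0.0444,87],
    [0,0,-0.4,0,0,0.0444,87],
    [0,0,-0.4,0,0,0.0444,87],
    [0,0,-0.4,0,0,0.0444,87],
    [0,0,-0.4,0,0,0.0444,87],
    [0,0,-0.4,0,0,0.0444,87],
  ],
)

```text
time: 2.3
tcp_pos: [248.2, 600.7, 302.9]
ee_rot: [-2.453, -1.962, 0.0]
wrist_force: [-0.5, 0.2, -0.0]
finger_gap: 87.0
gripper_force: 0.0
```

```bash
cat >> h.py <<'E'
def toolT():
    s=robot.observe(); return R.from_rotvec(s['ee_rot']).as_matrix(),np.array(s['tcp_pos']),s
def go(target,yaw=None):
    "remaining world target -> tool units; yaw = wanted world angle of tool y (mod pi), tool down"
    M,p,s=toolT(); d=M.T@(np.array(target,float)-p)/20
    print('t %.2f tcp'%s['time'],p,'yaw_y %.3f tilt'%np.arctan2(M[1,1],M[0,1]),M[:,2],'shift units',d,'gap %.1f F'%s['finger_gap'],s['wrist_force'],s['gripper_force'],'j7 %.2f'%s['joint_positions'][6])
    if yaw is not None:
        Wy=np.array([np.cos(yaw),np.sin(yaw),0]); 
        if Wy@M[:,1]<0: Wy=-Wy
        D=np.c_[np.cross(Wy,[0,0,-1]),Wy,[0,0,-1]]
        print('  turn units',R.from_matrix(M.T@D).as_rotvec()/np.pi)
E
python3 - <<'E'
from h import *
print(optics.camera_params('wrist'))
go([430,250,300],-.11)
E
```

```text
{'fx': 340.8730376893385, 'fy': 340.8730376893385, 'cx': 283.24357783397846, 'cy': 210.063423704803, 'k1': -0.04451982600124324, 'tool_from_camera': array([[   0.001,    0.952,    0.305,   84.84 ],
       [   1.   ,   -0.   ,   -0.001,    0.683],
       [  -0.001,    0.305,   -0.952, -161.328],
       [   0.   ,    0.   ,    0.   ,    1.   ]])}
t 2.30 tcp [248.187 600.708 302.896] yaw_y -0.222 tilt [-0. -0. -1.] shift units [-15.108  12.723   0.144] gap 87.0 F [-0.544  0.232 -0.03 ] 0.0 j7 -1.42
  turn units [-0.     0.    -0.036]
```

Emit:
arm_command(
  moves=[
    [-0.86,1,0,0,0,0,87],
    [-0.86,1,0,0,0,0,87],
    [-0.86,1,0,0,0,0,87],
    [-0.86,1,0,0,0,0,87],
    [-0.86,1,0,0,0,0,87],
    [-0.86,1,0,0,0,0,87],
    [-0.86,1,0,0,0,0,87],
    [-0.86,1,0,0,0,0,87],
    [-0.86,1,0,0,0,0,87],
    [-0.86,1,0,0,0,0,87],
    [-0.86,1,0,0,0,0,87],
    [-0.86,1,0,0,0,0,87],
  ],
)

```text
time: 3.5
tcp_pos: [439.0, 346.7, 302.7]
ee_rot: [-2.448, -1.969, -0.0]
wrist_force: [0.5, 0.1, 0.2]
finger_gap: 86.6
gripper_force: 0.0
```

Emit:
arm_command(
  moves=[
    [-0.86,1,0,0,0,0,87],
    [-0.86,1,0,0,0,0,87],
    [-0.86,1,0,0,0,0,87],
    [-0.86,1,0,0,0,0,87],
    [0,0,0,0,0,0,87],
  ],
)

```text
time: 4.0
tcp_pos: [504.1, 259.3, 303.0]
ee_rot: [2.452, 1.961, 0.001]
wrist_force: [-0.3, -0.7, 0.2]
finger_gap: 86.6
gripper_force: 0.0
```

Run:
```python
from h import *
go([505,253,300])
a,d,P=snap('wrist','w1.png'); np.savez('w1.npz',a=a,d=d,T=P[1])
w,(v,u)=pts('wrist',d,None,P)
hsv=cv2.cvtColor(a,cv2.COLOR_RGB2HSV)[v,u].astype(int)
m=(abs(hsv[:,0]-11)<6)&(hsv[:,1]>190)&(w[:,2]>80)&(w[:,2]<100)&(np.hypot(w[:,0]-505,w[:,1]-253)<60)
r=cv2.minAreaRect(w[m,:2].astype(np.float32)); print('orange',m.sum(),r,np.median(w[m,2]))
print(u[m].min(),u[m].max(),v[m].min(),v[m].max())
f=(w[:,2]<30)&(abs(w[:,0]-505)<150); print('tile z',np.median(w[f,2]))
m=(w[:,2]>80)&(w[:,2]<100)&(np.hypot(w[:,0]-505,w[:,1]-253)<65)
print('all',cv2.minAreaRect(w[m,:2].astype(np.float32)))
```

```text
t 4.00 tcp [504.145 259.306 302.954] yaw_y -0.222 tilt [ 0.001 -0.001 -1.   ] shift units [-0.298  0.111  0.148] gap 86.6 F [-0.283 -0.688  0.236] 0.0 j7 -0.72
orange 1931 ((502.8767395019531, 254.36903381347656), (57.778141021728516, 43.601318359375), 85.02429962158203) 90.23227455343181
260 303 157 211
tile z -0.6635838795675966
all ((504.8111572265625, 253.96932983398438), (80.0755386352539, 63.92607116699219), 84.66361999511719)
```

View pics/w1.png

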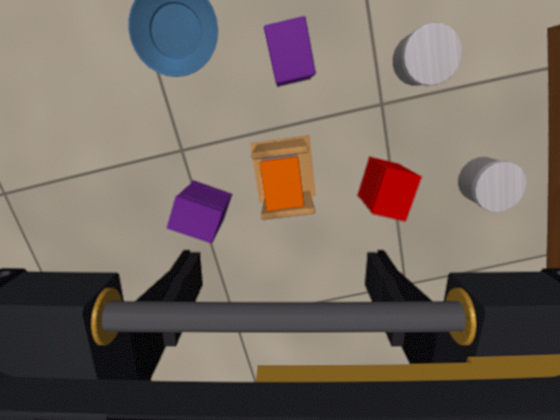

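The orange canister is at pixel (281,184) in the caddy, with red at (389,190) and purple at (200,212) and (290,50). The fingers show at the bottom, clear of everything. Next I go to the grinder.

Emit:
arm_command(
  moves=[
    [-0.97,0.21,0,0,0,0,60],
    [-0.97,0.21,0,0,0,0,60],
    [-0.97,0.21,0,0,0,0,60],
    [-0.97,0.21,0,0,0,0,60],
    [-0.97,0.21,0,0,0,0,60],
    [-0.97,0.21,0,0,0,0,60],
    [-0.97,0.21,0,0,0,0,60],
    [-0.97,0.21,0,0,0,0,60],
    [-0.97,0.21,0,0,0,0,60],
    [-0.97,0.21,0,0,0,0,60],
    [-0.97,0.21,0,0,0,0,60],
    [-0.97,0.21,0,0,0,0,60],
  ],
)

```text
time: 5.25
tcp_pos: [501.0, 23.4, 302.6]
ee_rot: [-2.448, -1.969, -0.0]
wrist_force: [0.5, -0.0, 0.5]
finger_gap: 59.9
gripper_force: 0.0
```

Emit:
arm_command(
  moves=[
    [-0.97,0.21,0,0,0,0,40],
    [-0.97,0.21,0,0,0,0,40],
    [-0.97,0.21,0,0,0,0,40],
    [-0.97,0.21,0,0,0,0,40],
    [-0.97,0.21,0,0,0,0,40],
    [-0.97,0.21,0,0,0,0,40],
    [-0.97,0.21,0,0,0,0,40],
    [-0.97,0.21,0,0,0,0,40],
    [-0.97,0.21,0,0,0,0,40],
    [-0.97,0.21,0,0,0,0,40],
    [-0.97,0.21,0,0,0,0,40],
    [0,0,0,0,0,0,40],
  ],
)

```text
time: 6.45
tcp_pos: [499.5, -196.9, 302.7]
ee_rot: [2.451, 1.963, -0.001]
wrist_force: [-1.0, 0.2, -0.1]
finger_gap: 39.9
gripper_force: 0.0
```

Run:
```python
from h import *
go([500,-215,300])
a,d,P=snap('wrist','w2.png'); np.savez('w2.npz',a=a,d=d,T=P[1])
w,(v,u)=pts('wrist',d,None,P)
for x in optics.cut_out('wrist','grinder')[:2]:
    print(x['p'],x['bbox'])
for l in('lid_knob','lid_hinge'):
  for x in optics.spot_point('wrist',l)[:2]:
    c=x['at'][::-1]; print(l,x['p'],c,onplane('wrist',[c],148 if l=='lid_knob' else 102,P))
g=(w[:,0]>400)&(w[:,0]<640)&(w[:,1]<-110)&(w[:,1]>-340)&(v<250)
m=g&(w[:,2]>103)&(w[:,2]<128)
for i in range(4):
    n=np.linalg.lstsq(np.c_[w[m,:2],np.ones(m.sum())],w[m,2],rcond=None)[0]
    m=g&(abs(w[:,2]-np.c_[w[:,:2],np.ones(len(w))]@n)<3)
print('plane',n,m.sum(),'tilt',np.hypot(*n[:2]),'front dir',np.arctan2(n[1],n[0]))
print('lid',cv2.minAreaRect(w[m,:2].astype(np.float32)),w[m].min(0),w[m].max(0))
hi=g&(w[:,2]-np.c_[w[:,:2],np.ones(len(w))]@n>20)&(w[:,2]<175)&(np.hypot(w[:,0]-460,w[:,1]+213)<40)
print('knob',hi.sum(),w[hi].mean(0),np.percentile(w[hi],[2,98],axis=0),cv2.minAreaRect(w[hi,:2].astype(np.float32)),u[hi].mean(),v[hi].mean())
```

```text
t 6.45 tcp [ 499.451 -196.873  302.699] yaw_y -0.220 tilt [ 0.    -0.001 -1.   ] shift units [-0.878  0.225  0.136] gap 39.9 F [-0.95   0.207 -0.065] 0.0 j7 0.14
0.78 [235.1, 122.8, 152.4, 157.1]
lid_knob 0.8 [243.2, 216.3] [[ 457.197 -210.922  148.   ]]
lid_hinge 0.94 [374.6, 207.4] [[ 593.929 -246.846  102.   ]]
plane [ -0.075   0.016 158.092] 16702 tilt 0.07719555789789155 front dir 2.9303004184397614
lid ((526.1857299804688, -212.21630859375), (134.64027404785156, 153.96656799316406), 77.29641723632812) [ 438.572 -294.325  106.108] [ 611.661 -130.555  122.572]
knob 446 [ 460.653 -212.018  153.48 ] [[ 451.825 -225.872  145.756]
 [ 468.79  -200.237  156.665]] ((459.5793151855469, -213.53395080566406), (26.264820098876953, 15.701823234558105), 76.2503662109375) 246.31838565022423 218.41255605381167
```

View pics/w2.png

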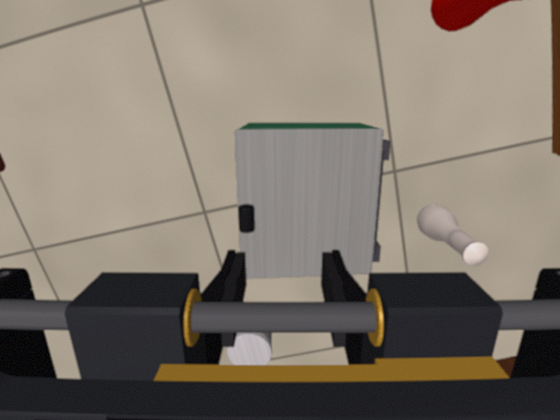

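The lid is at (235–380,125–275), with its knob at (246,218) and the hinge on the right. The tool yaw already matches the grinder, so I descend on the knob bar and close.

Emit:
arm_command(
  moves=[
    [-0.62,-0.88,0,0,0,0,40],
    [-0.62,-0.88,0,0,0,0,40],
    [0,0,0.95,0,0,0,40],
    [0,0,0.95,0,0,0,40],
    [0,0,0.95,0,0,0,40],
    [0,0,0.95,0,0,0,40],
    [0,0,0.95,0,0,0,40],
    [0,0,0.95,0,0,0,40],
    [0,0,0.95,0,0,0,40],
    [0,0,0.7,0,0,0,40],
    [0,0,0.72,0,0,0,40],
    [0,0,0,0,0,0,40],
  ],
)

```text
time: 7.85
tcp_pos: [460.1, -209.2, 139.6]
ee_rot: [-2.446, -1.969, 0.003]
wrist_force: [-0.0, -0.8, 0.3]
finger_gap: 40.1
gripper_force: 0.0
```

Emit:
arm_command(
  moves=[
    [0,0,0,0,0,0,5],
    [0,0,0,0,0,0,5],
    [0,0,0,0,0,0,5],
    [0,0,0,0,0,0,5],
  ],
)

```text
time: 8.25
tcp_pos: [459.5, -209.6, 141.2]
ee_rot: [-2.446, -1.967, 0.002]
wrist_force: [-15.6, 3.8, 7.1]
finger_gap: 16.2
gripper_force: 8.0
```

Run:
```python
from h import *
go([459.6,-213.5,141])
# knob path relative to grip at th=.077 : tool units (y = rearward, z = down)
a=lambda th:(-146.5*np.cos(th+.248),146.5*np.sin(th+.248))
p=a(.077)
for th in np.linspace(.077,.9,11): q=a(th); print('%.3f'%th,np.round([(q[0]-p[0])/20,-(q[1]-p[1])/20],2)); p=q
```

```text
t 8.25 tcp [ 459.525 -209.609  141.215] yaw_y -0.216 tilt [-0.003  0.001 -1.   ] shift units [-0.189  0.045  0.011] gap 16.2 F [-15.631   3.8     7.14 ] 8.029994666576385 j7 0.25
0.077 [ 0. -0.]
0.159 [ 0.22 -0.56]
0.242 [ 0.26 -0.54]
0.324 [ 0.31 -0.52]
0.406 [ 0.35 -0.49]
0.489 [ 0.39 -0.46]
0.571 [ 0.42 -0.43]
0.653 [ 0.46 -0.39]
0.735 [ 0.49 -0.35]
0.818 [ 0.51 -0.31]
0.900 [ 0.54 -0.27]
```

Emit:
arm_command(
  moves=[
    [0,0.22,-0.56,0,0,0,5],
    [0,0.26,-0.54,0,0,0,5],
    [0,0.31,-0.52,0,0,0,5],
    [0,0.35,-0.49,0,0,0,5],
    [0,0.39,-0.46,0,0,0,5],
    [0,0.42,-0.43,0,0,0,5],
    [0,0,0,0,0,0,5],
  ],
)

```text
time: 8.95
tcp_pos: [495.1, -217.7, 202.5]
ee_rot: [-2.442, -1.962, 0.007]
wrist_force: [-28.4, 9.3, 29.6]
finger_gap: 15.2
gripper_force: 30.2
```

Emit:
arm_command(
  moves=[
    [0,0.46,-0.39,0,0,0,5],
    [0,0.49,-0.35,0,0,0,5],
    [0,0.51,-0.31,0,0,0,5],
    [0,0.54,-0.27,0,0,0,5],
    [0,0,0,0,0,0,5],
  ],
)

```text
time: 9.45
tcp_pos: [537.2, -227.5, 232.4]
ee_rot: [-2.447, -1.967, -0.0]
wrist_force: [-22.4, 9.7, 47.3]
finger_gap: 15.7
gripper_force: 42.6
```

Run:
```python
from h import *
go([459.6,-213.5,141],-.218)
_,p,_=toolT(); u=np.array([.976,-.218]); r=(p[:2]-np.array([595.1,-243.8]))@u; z=p[2]+6-102
print('bar',r,z,'radius',np.hypot(r,z),'theta',np.arctan2(z,-r)-.248)
```

```text
t 9.45 tcp [ 537.232 -227.534  232.422] yaw_y -0.217 tilt [-0.001  0.002 -1.   ] shift units [-0.157 -3.934  4.578] gap 15.7 F [-22.414   9.662  47.346] 42.57606089115143 j7 0.31
  turn units [-0.001 -0.001  0.   ]
bar -60.02537745520996 136.42177866625244 radius 149.04344210029637 theta 0.9082907121390607
```

Lid is at ≈0.9 rad. Now I release with a small opening while backing up.

Emit:
arm_command(
  moves=[
    [0,0,-0.1,0,0,0,20],
    [0,0,-0.15,0,0,0,24],
    [0,0,-0.3,0,0,0,26],
    [0,0,-0.6,0,0,0,26],
    [0,0,-0.9,0,0,0,26],
    [0,0,-0.9,0,0,0,20],
  ],
)

```text
time: 10.05
tcp_pos: [538.1, -226.7, 287.9]
ee_rot: [2.448, 1.969, -0.0]
wrist_force: [-0.0, -0.8, 0.2]
finger_gap: 22.9
gripper_force: 0.0
```

Run:
```python
from h import *
go([595.1-.976*165,-243.8+.218*165,215],-.218)
a,d,P=snap('top','t3.png'); w,(v,u)=pts('top',d,None,P)
U=np.array([.976,-.218]);V=np.array([.218,.976]);q=w[:,:2]-np.array([595.1,-243.8])
r=q@U;s=q@V
m=(r<10)&(r>-170)&(abs(s)<75)&(w[:,2]>100)&(w[:,2]<235)&(abs(s)>30)
for k in range(-160,10,15):
    i=m&(r>=k)&(r<k+15); print(k,i.sum(),np.percentile(w[i,2],[10,50,90]) if i.any() else '')
```

```text
t 10.05 tcp [ 538.134 -226.692  287.92 ] yaw_y -0.216 tilt [ 0. -0. -1.] shift units [-0.192 -5.285  3.645] gap 22.9 F [-0.039 -0.8    0.175] 0.0 j7 0.28
  turn units [0.    0.    0.001]
-160 11 [100.405 102.15  103.2  ]
-145 19 [100.669 101.526 103.768]
-130 0 
-115 0 
-100 49 [220.762 224.321 227.638]
-85 96 [101.856 212.213 220.497]
-70 74 [187.616 195.445 203.711]
-55 74 [167.469 175.749 182.936]
-40 67 [150.602 159.003 164.496]
-25 66 [129.739 137.807 145.82 ]
-10 64 [111.08  117.704 126.437]
5 7 [101.456 103.453 107.879]
```

Emit:
arm_command(
  moves=[
    [-0.1,-0.9,0,0,0,0,0],
    [-0.1,-0.9,0,0,0,0,0],
    [0,-0.9,0,0,0,0,0],
    [0,-0.9,0,0,0,0,0],
    [0,-0.9,0,0,0,0,0],
    [0,-0.8,0,0,0,0,0],
    [0,0,0.9,0,0,0,0],
    [0,0,0.9,0,0,0,0],
    [0,0,0.9,0,0,0,0],
    [0,0,0.9,0,0,0,0],
    [0,0,0.55,0,0,0,0],
    [0,0,0,0,0,0,0],
  ],
)

```text
time: 11.3
tcp_pos: [433.1, -207.8, 202.9]
ee_rot: [-2.447, -1.968, 0.002]
wrist_force: [-0.0, 0.1, -0.4]
finger_gap: 0.7
gripper_force: 0.0
```

Emit:
arm_command(
  moves=[
    [0,0.7,0,0,0,0,0],
    [0,0.7,0,0,0,0,0],
    [0,0.7,0,0,0,0,0],
    [0,0.7,0,0,0,0,0],
    [0,0.7,0,0,0,0,0],
    [0,0.7,0,0,0,0,0],
    [0,0.7,0,0,0,0,0],
    [0,0.7,0,0,0,0,0],
    [0,0.7,0,0,0,0,0],
    [0,0.7,0,0,0,0,0],
    [0,0,0,0,0,0,0],
  ],
)

```text
time: 12.4
tcp_pos: [572.0, -237.9, 204.2]
ee_rot: [2.446, 1.97, -0.001]
wrist_force: [-0.2, 0.1, 0.7]
finger_gap: 0.2
gripper_force: 0.0
```

```bash
cat > lid.py <<'E'
from h import *
go([595.1+.976*9,-243.8-.218*9,205],-.218)
_,p,_=toolT(); print('r',(p[:2]-np.array([595.1,-243.8]))@[.976,-.218])
a,d,P=snap('scene'); cv2.imwrite('pics/s_lid.png',cv2.resize(a[170:300,150:280,::-1],None,fx=4,fy=4))
for c in('scene','top'):
    if c=='top': a,d,P=snap(c)
    w,(v,u)=pts(c,d,None,P)
    q=w[:,:2]-np.array([595.1,-243.8]);r=q@[.976,-.218];s=q@[.218,.976]
    m=(r<110)&(r>-110)&(abs(s)<75)&(abs(s)>35)&(w[:,2]>120)&(w[:,2]<245)
    if m.sum()>20:
        f=np.polyfit(w[m,2]-102,r[m],1)
        for _ in range(4):
            k=abs(r[m]-np.polyval(f,w[m,2]-102))<6; f=np.polyfit(w[m,2][k]-102,r[m][k],1)
        print(c,m.sum(),k.sum(),'r=%.2f*dz+%.1f theta %.3f'%(f[0],f[1],np.pi/2+np.arctan(f[0])),'zmax',w[m,2].max())
E
python3 lid.py
```

```text
t 12.40 tcp [ 572.008 -237.878  204.172] yaw_y -0.215 tilt [ 0.    -0.001 -1.   ] shift units [-0.046  1.641 -0.04 ] gap 0.2 F [-0.151  0.118  0.684] 0.0 j7 0.37
  turn units [0.    0.    0.001]
r -23.828506581537386
scene 723 689 r=-0.04*dz+6.3 theta 1.526 zmax 244.71289420111157
top 98 98 r=-0.04*dz+0.9 theta 1.529 zmax 242.29974208651856
```

Emit:
arm_command(
  moves=[
    [0,0.4,0,0,0,0,0],
    [0,0.4,0,0,0,0,0],
    [0,0.3,0,0,0,0,0],
    [0,0.2,0,0,0,0,0],
    [0,0,0,0,0,0,0],
  ],
)

```text
time: 13.0
tcp_pos: [596.4, -243.5, 203.3]
ee_rot: [2.447, 1.969, -0.0]
wrist_force: [-0.3, 0.5, -0.6]
finger_gap: 0.5
gripper_force: 0.0
```

```bash
python3 lid.py
```

```text
t 13.00 tcp [ 596.397 -243.512  203.342] yaw_y -0.216 tilt [-0. -0. -1.] shift units [-0.03   0.39  -0.083] gap 0.5 F [-0.285  0.475 -0.648] 0.0 j7 0.39
  turn units [-0.     0.     0.001]
r 1.202943968021737
scene 509 471 r=0.12*dz+6.5 theta 1.686 zmax 244.9737063435116
top 214 214 r=0.12*dz+0.8 theta 1.690 zmax 244.98210276782083
```

Emit:
arm_command(
  moves=[
    [0,0.2,0,0,0,0,0],
    [0,0.2,0,0,0,0,0],
    [0,0.15,0,0,0,0,0],
    [0,0.1,0,0,0,0,0],
    [0,0,0,0,0,0,0],
  ],
)

```text
time: 13.6
tcp_pos: [608.8, -246.3, 203.4]
ee_rot: [-2.448, -1.969, 0.0]
wrist_force: [-2.1, 0.5, -0.5]
finger_gap: 0.4
gripper_force: 0.7
```

```bash
python3 lid.py
```

```text
t 13.60 tcp [ 608.753 -246.325  203.437] yaw_y -0.216 tilt [-0. -0. -1.] shift units [-0.025 -0.244 -0.078] gap 0.4 F [-2.083  0.531 -0.451] 0.6955453287810087 j7 0.39
  turn units [-0.     0.     0.001]
r 13.876213326129264
scene 378 340 r=0.23*dz+6.8 theta 1.796 zmax 244.98001147054583
top 286 286 r=0.24*dz+0.9 theta 1.802 zmax 244.96340454425763
```

Emit:
arm_command(
  moves=[
    [0,0.1,0,0,0,0,0],
    [0,0,0,0,0,0,0],
  ],
)

```text
time: 13.9
tcp_pos: [609.0, -246.5, 203.6]
ee_rot: [-2.446, -1.967, 0.002]
wrist_force: [-8.5, 2.4, 3.9]
finger_gap: 0.9
gripper_force: 5.2
```

Emit:
arm_command(
  moves=[
    [0,0,0,0,0,0,0],
    [0,-0.4,0,0,0,0,0],
    [0,-0.8,0,0,0,0,0],
    [0,-0.9,-0.5,0,0,0,0],
    [0,-0.9,-0.8,0,0,0,0],
    [0,-0.9,-0.8,0,0,0,30],
    [0,-0.9,-0.8,0,0,0,30],
    [0,-0.9,-0.8,0,0,0,60],
    [0,-0.6,-0.8,0,0,0,60],
    [0,0,0,0,0,0,60],
  ],
)

```text
time: 14.9
tcp_pos: [487.4, -220.5, 295.8]
ee_rot: [2.447, 1.967, 0.008]
wrist_force: [0.3, 0.6, 0.9]
finger_gap: 32.6
gripper_force: 0.0
```

```bash
python3 lid.py
python3 - <<'E'
from h import *
P=pose('wrist'); 
a,d,P=snap('wrist','w4.png'); w,(v,u)=pts('wrist',d,None,P)
q=w[:,:2]-np.array([595.1,-243.8]);r=q@[.976,-.218];s=q@[.218,.976]
g=(v<260)&(w[:,2]>90)&(w[:,2]<108)&(r<20)&(r>-175)&(abs(s)<100)
print('top face',g.sum(),'z',np.median(w[g,2]),'r',np.percentile(r[g],[.5,99.5]),'s',np.percentile(s[g],[.5,99.5]),cv2.minAreaRect(w[g,:2].astype(np.float32)))
k=(v<260)&(w[:,2]>8)&(w[:,2]<45)&(r<-70)&(r>-145)&(abs(s)<80)
print('in well',k.sum())
h=k&(w[:,2]>19)&(abs(s)<40)&(abs(r+112)<20); print('pegs',h.sum())
for sg in(-1,1):
    i=h&(s*sg>0); print(sg,i.sum(),w[i].mean(0) if i.any() else '',r[i].mean(),s[i].mean(),u[i].mean(),v[i].mean())
p,T=P; z=15
print('cam',T[:3,3])
cv2.imwrite('pics/w4c.png',cv2.resize(a[100:300,180:430,::-1],None,fx=3,fy=3))
E
```

```text
t 14.90 tcp [ 487.437 -220.493  295.77 ] yaw_y -0.216 tilt [ 0.005  0.002 -1.   ] shift units [0.004 5.935 4.568] gap 32.6 F [0.253 0.597 0.937] 0.0 j7 0.20
  turn units [ 0.002 -0.001  0.001]
r -110.16014395224194
scene 439 403 r=0.23*dz+6.9 theta 1.796 zmax 244.9934525352071
top 334 299 r=0.23*dz+1.1 theta 1.799 zmax 244.80552264116477
top face 15179 z 99.25413385966061 r [-149.22     1.187] s [-81.487  83.069] ((523.1632080078125, -227.63616943359375), (166.8415985107422, 152.48927307128906), 77.57716369628906)
in well 5079
pegs 61
-1 29 [ 482.78  -234.35    23.402] -111.68403685220616 -15.262776628157768 280.44827586206895 182.68965517241378
1 32 [ 489.611 -203.626   23.579] -111.71498144196266 16.213702271997427 280.5 158.5
cam [ 506.354 -136.906  455.194]
```

View pics/w4c.png

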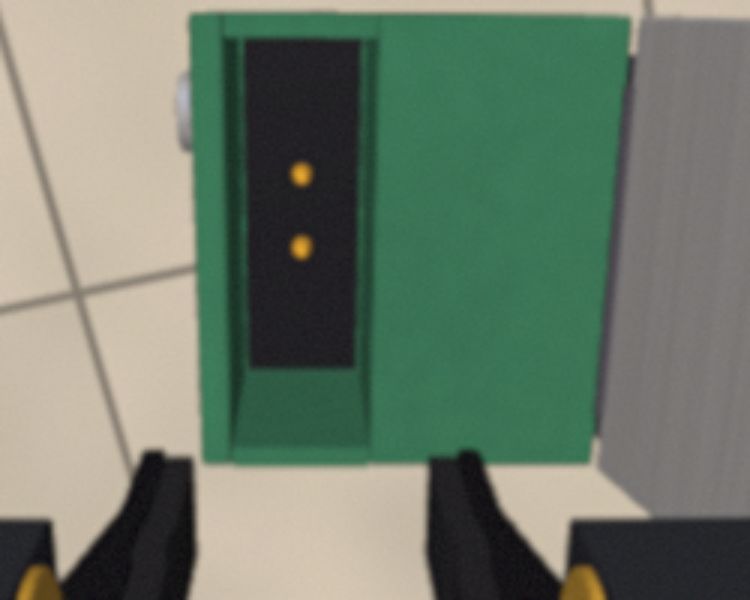

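The open lid is on its stop, the well shows, and the brass pegs are at crop (301,174) and (301,247), giving the well at (486.2,−219.0) with yaw −0.219. On to the caddy.

Emit:
arm_command(
  moves=[
    [0.97,-0.18,0,0,0,0,70],
    [0.97,-0.18,0,0,0,0,70],
    [0.97,-0.18,0,0,0,0,70],
    [0.97,-0.18,0,0,0,0,70],
    [0.97,-0.18,0,0,0,0,70],
    [0.97,-0.18,0,0,0,0,70],
    [0.97,-0.18,0,0,0,0,70],
    [0.97,-0.18,0,0,0,0,70],
    [0.97,-0.18,0,0,0,0,70],
    [0.97,-0.18,0,0,0,0,70],
    [0.97,-0.18,0,0,0,0,70],
    [0.97,-0.18,0,0,0,0,70],
  ],
)

```text
time: 16.25
tcp_pos: [495.2, 17.9, 292.4]
ee_rot: [-2.448, -1.969, 0.003]
wrist_force: [0.4, 0.2, 0.4]
finger_gap: 69.8
gripper_force: 0.0
```

Emit:
arm_command(
  moves=[
    [0.97,-0.18,0,0,0,0,70],
    [0.97,-0.18,0,0,0,0,70],
    [0.97,-0.18,0,0,0,0,70],
    [0.97,-0.18,0,0,0,0,70],
    [0.97,-0.18,0,0,0,0,70],
    [0.97,-0.18,0,0,0,0,70],
    [0.97,-0.18,0,0,0,0,70],
    [0.97,-0.18,0,0,0,0,70],
    [0.97,-0.18,0,0,0,0,70],
    [0.97,-0.18,0,0,0,0,70],
    [0.97,-0.18,0,0,0,-0.0417,70],
    [0,0,0,0,0,0,70],
  ],
)

```text
time: 17.45
tcp_pos: [501.3, 237.7, 293.0]
ee_rot: [-2.305, -2.134, 0.001]
wrist_force: [-0.4, -0.4, -0.5]
finger_gap: 70.1
gripper_force: 0.0
```

```bash
cat > can.py <<'E'
from h import *
import sys
x0,y0=float(sys.argv[1]),float(sys.argv[2]); zl=float(sys.argv[3])
P=pose('wrist'); a,d,P=snap('wrist')
w,(v,u)=pts('wrist',d,None,P); hsv=cv2.cvtColor(a,cv2.COLOR_RGB2HSV)[v,u].astype(int)
m=(abs(hsv[:,0]-11)<6)&(hsv[:,1]>180)&(w[:,2]>zl)&(w[:,2]<zl+25)&(np.hypot(w[:,0]-x0,w[:,1]-y0)<60)
r=cv2.minAreaRect(w[m,:2].astype(np.float32)); print('orange',m.sum(),r,'z',np.median(w[m,2]))
E
python3 - <<'E'
from h import *
go([502.9,254.4,51],-.087)
E
python3 can.py 503 254 80
```

```text
t 17.45 tcp [501.35  237.704 292.999] yaw_y -0.077 tilt [-0.001 -0.    -1.   ] shift units [ 0.84   0.021 12.1  ] gap 70.1 F [-0.44  -0.394 -0.526] 0.0 j7 -0.54
  turn units [-0.     0.     0.003]
orange 2127 ((503.12872314453125, 254.23406982421875), (57.92140197753906, 43.14556121826172), 84.81473541259766) z 90.18548102602722
```

Emit:
arm_command(
  moves=[
    [0.83,0.02,0,0,0,0.0042,70],
    [0,0,0.97,0,0,0,70],
    [0,0,0.97,0,0,0,70],
    [0,0,0.97,0,0,0,70],
    [0,0,0.97,0,0,0,70],
    [0,0,0.97,0,0,0,70],
    [0,0,0.97,0,0,0,70],
    [0,0,0.97,0,0,0,70],
    [0,0,0.97,0,0,0,70],
    [0,0,0.97,0,0,0,70],
    [0,0,0.97,0,0,0,70],
    [0,0,0.97,0,0,0,70],
  ],
)

```text
time: 18.7
tcp_pos: [504.3, 250.6, 79.6]
ee_rot: [2.331, 2.106, 0.001]
wrist_force: [0.7, -0.3, -0.2]
finger_gap: 69.9
gripper_force: 0.0
```

Emit:
arm_command(
  moves=[
    [0,0,0.95,0,0,0,70],
    [0,0,0.45,0,0,0,70],
    [0,0,0,0,0,0,70],
  ],
)

```text
time: 19.0
tcp_pos: [503.4, 250.0, 51.2]
ee_rot: [2.329, 2.108, -0.003]
wrist_force: [0.1, -1.0, -0.4]
finger_gap: 70.0
gripper_force: 0.0
```

Run:
```python
from h import *
go([503,254.3,51],-.0905)
```

```text
t 19.00 tcp [503.449 250.002  51.197] yaw_y -0.100 tilt [-0.001 -0.001 -1.   ] shift units [ 0.212 -0.044  0.01 ] gap 70.0 F [ 0.064 -1.03  -0.383] 0.0 j7 -0.47
  turn units [-0.     0.    -0.003]
```

Emit:
arm_command(
  moves=[
    [0.21,-0.03,0,0,0,-0.003,70],
    [0,0,0,0,0,0,35],
    [0,0,0,0,0,0,35],
    [0,0,0,0,0,0,35],
    [0,0,0,0,0,0,35],
    [0,0,0,0,0,0,35],
  ],
)

```text
time: 19.6
tcp_pos: [503.6, 254.6, 52.4]
ee_rot: [-2.318, -2.12, 0.0]
wrist_force: [-1.8, 0.2, 3.1]
finger_gap: 43.7
gripper_force: 30.0
```

Emit:
arm_command(
  moves=[
    [0,0,-0.2,0,0,0,35],
    [0,0,-0.5,0,0,0,35],
    [0,0,-0.9,0,0,0,35],
    [0,0,-0.9,0,0,0,35],
    [0,0,-0.9,0,0,0,35],
    [0,0,-0.9,0,0,0,35],
    [0,0,-0.7,0,0,0,35],
    [0,0,0,0,0,0.038,35],
  ],
)

```text
time: 20.4
tcp_pos: [504.9, 255.0, 154.8]
ee_rot: [-2.441, -1.978, -0.005]
wrist_force: [-0.2, -0.7, -3.1]
finger_gap: 44.1
gripper_force: 30.0
```

Run:
```python
from h import *
go([490,60,150],-.219)
```

```text
t 20.40 tcp [504.852 254.958 154.767] yaw_y -0.209 tilt [ 0.003  0.002 -1.   ] shift units [-9.691  1.295  0.215] gap 44.1 F [-0.246 -0.712 -3.052] 29.979676168222795 j7 -0.64
  turn units [ 0.001 -0.001  0.003]
```

Emit:
arm_command(
  moves=[
    [-0.4,0.07,0,0,0,0.003,35],
    [-0.97,0.14,0,0,0,0,35],
    [-0.97,0.14,0,0,0,0,35],
    [-0.97,0.14,0,0,0,0,35],
    [-0.97,0.14,0,0,0,0,35],
    [-0.97,0.14,0,0,0,0,35],
    [-0.97,0.14,0,0,0,0,35],
    [-0.97,0.14,0.3,0,0,0,35],
    [-0.97,0.14,0.5,0,0,0,35],
    [-0.97,0.1,0.8,0,0,0,35],
    [-0.4,0,0.9,0,0,0,35],
    [0,0,0.9,0,0,0,35],
  ],
)

```text
time: 21.6
tcp_pos: [487.6, 60.5, 83.8]
ee_rot: [2.451, 1.965, 0.001]
wrist_force: [-0.2, 0.6, -2.7]
finger_gap: 44.0
gripper_force: 30.0
```

Emit:
arm_command(
  moves=[
    [0,0,0.7,0,0,0,35],
    [0,0,0,0,0,0,35],
  ],
)

```text
time: 21.8
tcp_pos: [486.6, 62.2, 68.6]
ee_rot: [-2.449, -1.967, 0.005]
wrist_force: [0.2, 0.2, -2.7]
finger_gap: 43.3
gripper_force: 30.0
```

Run:
```python
from h import *
go([490,60,45.5],-.219)
```

```text
t 21.80 tcp [486.597  62.211  68.645] yaw_y -0.217 tilt [-0.003 -0.001 -1.   ] shift units [-0.069  0.193  1.157] gap 43.3 F [ 0.176  0.213 -2.68 ] 29.987534393003443 j7 -0.30
  turn units [-0.001  0.001  0.001]
```

Emit:
arm_command(
  moves=[
    [0,0,0.6,0,0,0,35],
    [0,0,0.3,0,0,0,35],
    [0,0,0.12,0,0,0,35],
    [0,0,0.06,0,0,0,35],
    [0,0,0.03,0,0,0,35],
    [0,0,0,0,0,0,35],
  ],
)

```text
time: 22.4
tcp_pos: [488.0, 62.9, 48.2]
ee_rot: [2.449, 1.967, 0.001]
wrist_force: [-0.9, -0.1, -2.5]
finger_gap: 43.7
gripper_force: 30.0
```

Emit:
arm_command(
  moves=[
    [0,0,0.06,0,0,0,35],
    [0,0,0.05,0,0,0,35],
    [0,0,0,0,0,0,35],
  ],
)

```text
time: 22.7
tcp_pos: [488.1, 63.0, 46.3]
ee_rot: [-2.449, -1.967, -0.001]
wrist_force: [-2.7, -0.1, 5.7]
finger_gap: 43.8
gripper_force: 30.0
```

Emit:
arm_command(
  moves=[
    [0,0,0,0,0,0,75],
    [0,0,0,0,0,0,75],
    [0,0,0,0,0,0,75],
    [0,0,0,0,0,0,75],
    [0,0,-0.9,0,0,0,75],
    [0,0,-0.9,0,0,0,75],
    [0,0,-0.9,0,0,0,75],
    [0,0,-0.9,0,0,-0.0455,75],
    [0,0,-0.9,0,0,-0.0455,75],
    [0,0,-0.9,0,0,-0.0455,75],
    [0,0,-0.9,0,0,-0.0455,75],
    [0,0,-0.9,0,0,-0.0455,75],
  ],
)

```text
time: 23.9
tcp_pos: [487.8, 62.8, 190.5]
ee_rot: [1.599, 2.704, 0.0]
wrist_force: [0.3, 0.6, 0.7]
finger_gap: 75.1
gripper_force: 0.0
```

Emit:
arm_command(
  moves=[
    [0,0,-0.9,0,0,-0.0455,80],
    [0,0,-0.9,0,0,-0.0455,80],
    [0,0,-0.9,0,0,-0.0455,80],
    [0,0,-0.9,0,0,-0.0455,80],
    [0,0,0,0,0,-0.0455,80],
    [0,0,0,0,0,-0.0455,80],
    [0,0,0,0,0,0,80],
  ],
)

```text
time: 24.6
tcp_pos: [487.9, 62.8, 261.8]
ee_rot: [0.335, 3.124, 0.0]
wrist_force: [-1.1, -0.1, -0.3]
finger_gap: 79.8
gripper_force: 0.0
```

```bash
python3 - <<'E'
from h import *
go([488,63,47],-.219+np.pi/2)
E
python3 can.py 488 63 70
```

```text
t 24.60 tcp [487.858  62.846 261.805] yaw_y 1.357 tilt [ 0.  0. -1.] shift units [-0.004  0.007 10.74 ] gap 79.8 F [-1.056 -0.051 -0.263] 0.0 j7 1.12
  turn units [0.    0.    0.002]
orange 2282 ((488.1052551269531, 62.935813903808594), (56.261314392089844, 42.65026092529297), 77.61642456054688) z 84.25883663068211
```

Emit:
arm_command(
  moves=[
    [0,0,0.95,0,0,0,80],
    [0,0,0.95,0,0,0,80],
    [0,0,0.95,0,0,0,80],
    [0,0,0.95,0,0,0,80],
    [0,0,0.95,0,0,0,80],
    [0,0,0.95,0,0,0,80],
    [0,0,0.95,0,0,0,80],
    [0,0,0.95,0,0,0,80],
    [0,0,0.95,0,0,0,80],
    [0,0,0.95,0,0,0,80],
    [0,0,0.95,0,0,0,80],
    [0,0,0.3,0,0,0,80],
  ],
)

```text
time: 25.85
tcp_pos: [486.6, 62.5, 45.0]
ee_rot: [-0.345, -3.12, 0.003]
wrist_force: [0.3, 0.8, 0.6]
finger_gap: 80.2
gripper_force: 0.0
```

Emit:
arm_command(
  moves=[
    [0,0,0,0,0,0,80],
    [0,0,0,0,0,0,48],
    [0,0,0,0,0,0,48],
    [0,0,0,0,0,0,48],
    [0,0,0,0,0,0,48],
    [0,0,0,0,0,0,48],
  ],
)

```text
time: 26.45
tcp_pos: [488.2, 63.0, 47.3]
ee_rot: [0.339, 3.123, 0.001]
wrist_force: [-1.5, -0.3, 4.9]
finger_gap: 57.6
gripper_force: 30.0
```

Run:
```python
from h import *
go([488.1,62.9,47],-.219)
```

```text
t 26.45 tcp [488.218  62.953  47.289] yaw_y 1.355 tilt [ 0.001  0.    -1.   ] shift units [ 0.005 -0.004  0.014] gap 57.6 F [-1.452 -0.339  4.875] 30.000054189004004 j7 1.29
  turn units [-0.     0.    -0.499]
```

Emit:
arm_command(
  moves=[
    [0,0,-0.3,0,0,0,48],
    [0,0,-0.8,0,0,0,48],
    [0,0,-0.9,0,0,0,48],
    [0,0,-0.9,0,0,0,48],
    [0,0,-0.9,0,0,0,48],
    [0,0,-0.9,0,0,0,48],
    [0,0,-0.9,0,0,0,48],
    [0,0,-0.9,0,0,0,48],
    [0,0,-0.5,0,0,0,48],
    [-0.1,-0.5,0,0,0,0,48],
    [-0.2,-0.95,0,0,0,0,48],
    [-0.2,-0.95,0,0,0,0,48],
  ],
)

```text
time: 27.65
tcp_pos: [486.6, 12.6, 185.7]
ee_rot: [-0.338, -3.122, 0.001]
wrist_force: [-0.1, -0.4, -2.7]
finger_gap: 57.6
gripper_force: 30.0
```

Emit:
arm_command(
  moves=[
    [-0.2,-0.95,0,0,0,0,48],
    [-0.2,-0.95,0,0,0,0,48],
    [-0.2,-0.95,0,0,0,0,48],
    [-0.2,-0.95,0,0,0,0,48],
    [-0.2,-0.95,0,0,0,0,48],
    [-0.2,-0.95,0,0,0,0,48],
    [-0.2,-0.95,0,0,0,0,48],
    [-0.2,-0.95,0,0,0,0,48],
    [-0.2,-0.95,0,0,0,0,48],
    [-0.2,-0.95,0,0,0,0,48],
    [-0.2,-0.95,0,0,0,0,48],
    [0,0,0,0,0,0,48],
  ],
)

```text
time: 28.85
tcp_pos: [483.9, -203.3, 185.9]
ee_rot: [-0.345, -3.121, 0.003]
wrist_force: [-0.1, 0.2, -1.9]
finger_gap: 57.9
gripper_force: 30.0
```

```bash
python3 - <<'E'
from h import *
go([486.2,-219,115+47.3],-.2187+np.pi/2)
E
python3 can.py 486 -215 190
```

```text
t 28.85 tcp [ 483.908 -203.283  185.916] yaw_y 1.350 tilt [-0.002 -0.002 -1.   ] shift units [-0.285 -0.739  1.182] gap 57.9 F [-0.105  0.171 -1.944] 29.99911977443844 j7 1.78
  turn units [-0.001 -0.    -0.001]
orange 247 ((469.17083740234375, -199.4241943359375), (68.06220245361328, 13.569178581237793), 77.45053100585938) z 213.94905223602296
```

Emit:
arm_command(
  moves=[
    [-0.28,-0.74,0,0,0,0,48],
    [0,0,0.5,0,0,0,48],
    [0,0,0.5,0,0,0,48],
    [0,0,0,0,0,0,48],
    [0,0,0,0,0,0,48],
  ],
)

```text
time: 29.4
tcp_pos: [487.5, -214.5, 166.1]
ee_rot: [-0.337, -3.122, -0.0]
wrist_force: [0.6, -0.9, -3.0]
finger_gap: 58.3
gripper_force: 30.0
```

Run:
```python
from h import *
for i in range(2):
    go([486.2,-219,15+47.3],-.2187+np.pi/2); 
    if i==0: optics.snapshot('top')
a,d,P=snap('wrist','w6.png'); np.savez('w6.npz',a=a,d=d,T=P[1])
```

```text
t 29.40 tcp [ 487.49  -214.514  166.148] yaw_y 1.356 tilt [-0.001  0.    -1.   ] shift units [ 0.008 -0.233  5.192] gap 58.3 F [ 0.621 -0.932 -2.962] 29.99977874569595 j7 1.84
  turn units [ 0.    -0.     0.001]
t 29.45 tcp [ 487.804 -214.765  166.606] yaw_y 1.356 tilt [-0.  0. -1.] shift units [ 0.031 -0.224  5.215] gap 57.5 F [ 0.424 -0.338 -1.876] 29.99970529228449 j7 1.84
  turn units [ 0.    -0.     0.001]
```

View pics/w6.png

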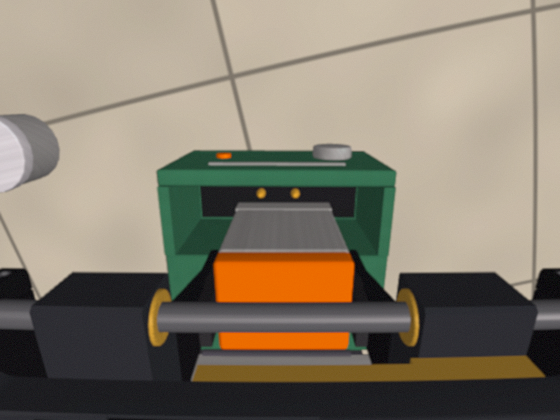

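The canister is held over the well, with the pegs visible at (262,193) and (296,193) and the canister's bottom front edge at row 205. I'll measure the pegs against the canister in this one image.

Run:
```python
from h import *
z=np.load('w6.npz');a=z['a'];d=z['d'];T=z['T'];p=optics.camera_params('wrist');P=(p,T)
hsv=cv2.cvtColor(a,cv2.COLOR_RGB2HSV).astype(int)
M,tp,s=toolT()
w,(v,u)=pts('wrist',d,None,P); L=(w-tp)@M
h=hsv[v,u]; b=(h[:,1]>120)&(abs(h[:,0]-19)<8)&(h[:,2]>70)&(v>180)&(v<203)&(u>240)&(u<320)
for lo,hi in((245,279),(279,315)):
    i=b&(u>=lo)&(u<hi); print('peg',i.sum(),u[i].mean(),v[i].mean(),'tool',L[i].mean(0),'world',w[i].mean(0))
# canister front face & its edges
c=(v>212)&(v<245)&(u>215)&(u<355)&(L[:,0]>15)&(L[:,0]<30)&(L[:,2]>-45)&(L[:,2]<60)
print('face x',np.median(L[c,0]),np.percentile(L[c,0],[5,95]),'y',np.percentile(L[c,1],[.5,99.5]))
o=(abs(h[:,0]-11)<6)&(h[:,1]>180)&(v>250)&(v<350)&(abs(L[:,1])<40)&(L[:,2]<-20)
print('lid y',np.percentile(L[o,1],[.5,99.5]),'x',np.percentile(L[o,0],[.5,99.5]),'z',np.median(L[o,2]))
```

```text
peg 92 260.8695652173913 192.95652173913044 tool [  2.025 -20.151 146.165] world [ 481.703 -234.188   20.703]
peg 93 295.0 193.0 tool [  1.986  11.654 146.242] world [ 488.535 -203.124   20.63 ]
face x 21.62176413686338 [21.226 21.994] y [-27.27   28.908]
lid y [-27.821  29.426] x [-21.126  32.356] z -36.40423583956549
```

Emit:
arm_command(
  moves=[
    [0,-0.24,0,0,0,0,48],
    [0,0,0.8,0,0,0,48],
    [0,0,0.8,0,0,0,48],
    [0,0,0.8,0,0,0,48],
    [0,0,0.8,0,0,0,48],
    [0,0,0,0,0,0,48],
    [0,0,0,0,0,0,48],
  ],
)

```text
time: 30.2
tcp_pos: [486.9, -220.5, 103.3]
ee_rot: [0.339, 3.123, -0.001]
wrist_force: [0.5, 0.5, -2.8]
finger_gap: 57.6
gripper_force: 30.0
```

Run:
```python
from h import *
for i in range(3):
    go([486.6,-219.4,15+47.3],-.2187+np.pi/2); 
    if i<2: optics.snapshot('top')
```

```text
t 30.20 tcp [ 486.863 -220.511  103.254] yaw_y 1.355 tilt [-0. -0. -1.] shift units [0.025 0.052 2.048] gap 57.6 F [ 0.495  0.478 -2.752] 29.99964435584843 j7 1.93
  turn units [-0.     0.     0.001]
t 30.25 tcp [ 487.221 -220.559  103.637] yaw_y 1.355 tilt [ 0.001 -0.    -1.   ] shift units [0.045 0.051 2.067] gap 57.9 F [-0.133 -0.781 -2.975] 29.99977842438966 j7 1.93
  turn units [-0.     0.     0.001]
t 30.30 tcp [ 487.393 -220.5    103.787] yaw_y 1.355 tilt [ 0.001 -0.    -1.   ] shift units [0.053 0.045 2.074] gap 57.5 F [ 0.337  0.43  -3.359] 29.99977004248649 j7 1.93
  turn units [-0.     0.     0.001]
```

Emit:
arm_command(
  moves=[
    [0.04,0.045,0,0,0,0,48],
    [0,0,0.5,0,0,0,48],
    [0,0,0.5,0,0,0,48],
    [0,0,0.3,0,0,0,48],
    [0,0,0.1,0,0,0,48],
    [0,0,0.1,0,0,0,48],
    [0,0,0,0,0,0,48],
  ],
)

```text
time: 31.0
tcp_pos: [486.1, -219.1, 72.6]
ee_rot: [-0.339, -3.123, 0.0]
wrist_force: [0.4, 0.4, -3.2]
finger_gap: 57.8
gripper_force: 30.0
```

Run:
```python
from h import *
for i in range(2):
    go([486.6,-219.4,15+47.3],-.2187+np.pi/2); 
    if i<1: optics.snapshot('top')
```

```text
t 31.00 tcp [ 486.148 -219.117   72.601] yaw_y 1.355 tilt [-0. -0. -1.] shift units [-0.025 -0.009  0.515] gap 57.8 F [ 0.447  0.383 -3.166] 29.99967714305967 j7 1.96
  turn units [-0.    -0.     0.001]
t 31.05 tcp [ 486.296 -219.151   72.822] yaw_y 1.355 tilt [ 0. -0. -1.] shift units [-0.018 -0.009  0.526] gap 57.5 F [ 0.213  1.089 -2.622] 29.99971600715071 j7 1.96
  turn units [-0.     0.     0.001]
```

Emit:
arm_command(
  moves=[
    [0,0,0.1,0,0,0,48],
    [0,0,0.1,0,0,0,48],
    [0,0,0.1,0,0,0,48],
    [0,0,0.08,0,0,0,48],
    [0,0,0,0,0,0,48],
  ],
)

```text
time: 31.55
tcp_pos: [486.1, -219.0, 64.9]
ee_rot: [-0.338, -3.123, 0.0]
wrist_force: [0.2, 0.2, -2.7]
finger_gap: 57.7
gripper_force: 30.0
```

Emit:
arm_command(
  moves=[
    [0,0,0.05,0,0,0,48],
    [0,0,0.05,0,0,0,48],
    [0,0,0,0,0,0,48],
  ],
)

```text
time: 31.85
tcp_pos: [486.2, -219.0, 63.0]
ee_rot: [-0.338, -3.123, 0.0]
wrist_force: [-0.4, 1.1, -2.1]
finger_gap: 57.9
gripper_force: 30.0
```

Free of contact and 17.6 mm below the last free height check, so it is on the pegs. I lower to the floor.

Emit:
arm_command(
  moves=[
    [0,0,0.04,0,0,0,48],
    [0,0,0.04,0,0,0,48],
    [0,0,0,0,0,0,48],
  ],
)

```text
time: 32.15
tcp_pos: [486.3, -219.1, 62.3]
ee_rot: [0.339, 3.123, 0.001]
wrist_force: [-4.5, 2.3, 9.4]
finger_gap: 58.0
gripper_force: 30.0
```

Emit:
arm_command(
  moves=[
    [0,0,0,0,0,0,76],
    [0,0,0,0,0,0,76],
    [0,0,0,0,0,0,76],
    [0,0,-0.5,0,0,0,76],
    [0,0,-0.9,0,0,0,76],
    [0,0,-0.9,0,0,0,76],
    [0,0,-0.9,0,0,0,76],
    [0,0,-0.9,0,0,0,76],
    [0,0,-0.9,0,0,0,76],
    [0,0,-0.9,0,0,0,76],
    [0,0,-0.9,0,0,0,76],
    [0,0,-0.9,0,0,0,76],
  ],
)

```text
time: 33.35
tcp_pos: [486.1, -219.3, 217.0]
ee_rot: [0.339, 3.123, 0.0]
wrist_force: [-0.3, 0.0, 0.8]
finger_gap: 76.1
gripper_force: 0.0
```

```bash
python3 lid.py; python3 can.py 486 -219 90
python3 - <<'E'
from h import *
a,d,P=snap('wrist','w7.png')
E
```

```text
t 33.35 tcp [ 486.104 -219.286  217.011] yaw_y 1.354 tilt [ 0.001 -0.    -1.   ] shift units [-6.036 -0.028  0.604] gap 76.1 F [-0.335  0.016  0.774] 0.0 j7 1.81
  turn units [-0.   0.  -0.5]
r -111.72386741163854
scene 482 401 r=0.23*dz+6.8 theta 1.796 zmax 244.94837632182112
top 411 371 r=0.24*dz+0.8 theta 1.802 zmax 244.86884208082415
orange 3377 ((486.9150390625, -218.3943634033203), (58.13538360595703, 44.00629806518555), 77.69278717041016) z 99.27761700133976
```

View pics/w7.png

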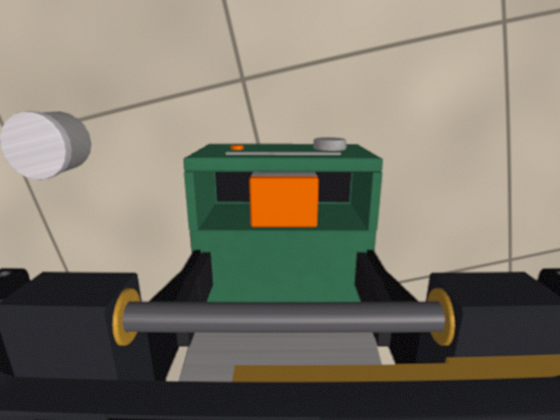

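The canister stands in the well at pixel (284,200), with its top flush with the rim (z 99.3, the same as the housing top). The lid is at 1.80 rad and the robot is touching nothing, so I hand in.

```bash
python3 -c "
from plant import robot
print(robot.hand_in())"
```

```text
the job is handed in; nothing more can be done
None
```

I handed the job in at about 33 s of the 72 s allowed. My last measurements had the lid on its stop (1.80 rad) and the canister released and fully home on the pegs. I stayed clear of the bystanders, but did not re-measure their positions. The hand-in returned no verdict.

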